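# Click the supply caddy up to its fourth notch

### The arm

A 7-joint arm with a two-finger parallel gripper is mounted at the origin on the work surface. World frame = base frame: x ahead of the robot, y to its left, z up, the work surface at z = 0. Lengths are in m, angles in rad, forces in N, time in s.
With the tool pointing down it reaches from about 0.4 to 0.75 m from the base axis. Payload 19.5 kg.
Tool frame: the origin (TCP) lies midway between the tips of the shut fingers; the grasp point (between the pads) lies 19 mm behind it; z points along the fingers, y is the direction in which the jaws open and shut (so a half turn about z gives the same grasp; the last joint's range is limited). The gripper opens to 85 mm and grips with 20 to 120 N. Pads are 22 mm wide; open, the fingers measure 114 mm over their backs; the gripper's body (76 mm by 85 mm) begins 54 mm behind the grasp point. The pads swing forward as they close: fully open they stand 13 mm farther back than shut.
Start: joints at [-1.199, 0.707, -0.028, 1.485, 0.022, 0.951, -0.075], TCP at [0.231, 0.526, 0.199] pointing down, gripper open.
Joint ranges: [-2.71, 2.71], [-0.32, 2.16], [-1.57, 1.52], [0, 2.45], [-1.46, 4.6], [0, 2.02], [-2.83, 2.83]. Speed limits (rad/s): [1.89, 1.89, 2.57, 2.57, 3.01, 3.01, 3.01].

### API

Orientations are given as [roll, pitch, yaw] about the fixed x, y, z axes, in that order (R = Rz(yaw) Ry(pitch) Rx(roll)).
In Python, from rig import arm gives the robot as it stands.
- The arm moves only by the tool apply_moves, never from a script. Its argument "increments" is a list of rows, each an object with "linear": the shift along the tool's x, y, z in cm, a list of three; "rot": the turn, a rotation vector about the tool's x, y, z in rad, a list of three; "fingers": the opening, from 0 (shut) to 1 (fully open). A call has 1 to 10 rows; each row is the pose to reach, as a shift and turn from the pose commanded when the call began, along the tool's axes at that moment; what a row does not reach only later rows make up. A row lasts 1/10 s, in which the tool goes at most 50 mm and 8.59 degrees, less where a joint would pass 70% of its speed; a pose out of reach is approached as far as the arm can. A call with a gripper value outside its range is refused whole. The fingers move at their own pace and stop on an object; "grip_force" is the grip in N (left out, the last holds). Time passes only in rows, so rows that repeat a pose let the fingers close. It gives the time, the measured TCP pose, the force and the opening at its end, in the units of the state.
- arm.state(): the state, without advancing time (a new reading comes with each control period).
- arm.camera(name): name is "scene" or "top" or "wrist"; returns the picture (420x560x3 uint8, blue, green, red); there is no depth.
- arm.get_calibration(name): a dict with "fx", "fy", "cx", "cy" (pixels), "eye" and "rotation" of the camera in the world; the wrist camera has in their place "mount" (4x4, takes a point from camera to tool coordinates, whose origin is the TCP and whose axes are the flange's). Camera axes: x right, y up, looking along -z (the intrinsics and any distortion apply to the point x, -y, -z); pixel columns grow to the right and rows downward; lengths in m; the calibration is good to about 2 mm. The wrist camera is an equidistant fisheye: a pixel r from the principal point sees the ray r / f radians off the axis. A picture is of the moment at which its call begins: read the wrist's pose just before it. get_calibration takes no time and is no camera call.
- arm.sign_off(): hands the job in, once; it reports no verdict.
Trained networks look in the newest picture that a camera, given by its name, has taken for a name from the list of things; names that differ only in an ending like _2 or _b are one class to them, and where a whole thing is asked for, a point or a joint stands for the part that bears it (a point fixed in the world has none). Each returns a list of dicts, best first, with "confidence" (0 to 1); they miss things now and then, are a little off and sometimes report something else, mostly with a low value. They report only what shows in the picture. A call takes as long as a camera call.
- arm.cut_out(thing, camera): "region" (420x560 bool, what is visible of it) and "at" ([column, row] in pixels, amid what is visible of it).
- arm.place_of(thing, camera): "at" ([column, row] in pixels: a listed point, or the origin of a listed thing).
The state is a dict: "t": time; "qpos": joint angles; "dq": joint speeds; "effort": joint torques, N m; "position": TCP position; "orientation": TCP orientation; "contact_force": force on the tool from outside, world axes, zero at the start; "ft_torque": the same for the moment, N m; "gripper_width": finger opening in m.
Only numpy, scipy, OpenCV 4.12 (cv2) and the standard library are available. Lean on these libraries where they do the work, as an engineer would, in place of code of your own. Each camera call takes 0.05 s, during which the arm holds its last target. There are 200 camera calls.

### The job

Pull the blue supply caddy straight up by its handle until its ratchet has clicked exactly four times (the notches are unevenly spaced, so feel for the clicks; a fifth click is one too many). Let go, then push down on the red pad on the handle, firmly but gently (about 15 N, never over 30 N), for a moment, to prove that it is locked on the fourth notch, and leave it there. Leave everything else on the bench where it is.

Things in the scene. Friction and masses are not known exactly. Their poses are not given: they have to be found in the camera images.
- stand: Ratchet caddy stand, fixed to the bench: dark steel foot 180 x 180 x 12 mm, grey upright housing 68 x 62 mm, 112 mm high, open on its +x side where a steel column with saw-tooth rings shows. Origin at the centre of the foot's underside, on the column's axis, z up. The column carries a blue open caddy (150 mm in x, 220 mm in y, 45 mm deep) and slides straight up only, 99 mm in all.
- caddy_floor (a point): Centre of the blue caddy's floor, on the column's axis; rises with the column. Starts at an unknown height, 12 to 32 mm below the first notch. Five notches, unevenly spaced 13 to 17 mm. Weight 3 to 4.5 N, sliding friction about 2 N: let go, it slides down until a tooth sits on the pawl. It cannot go back down past a notch.
- tooth4: Fourth of the five steel saw-tooth rings counted from the top, painted yellow, 38 mm across, 7 mm tall, flat below (origin, on the column's axis), sloped above. It rises with the column, below the caddy, and bears on the orange spring pawl once the fourth click is made. The pawl sits in a carrier on the housing's +x side, clamped at a height that differs by up to 14 mm from time to time.
- handle (a point): Centre of the caddy's white handle bar: 220 mm long along the stand's y, 24 mm wide in x, 14 mm thick (this point at its middle). 35 mm free beneath it. How a click feels here: the plain pull is 2 N held still, 5 to 7 N moving; as a tooth pushes the pawl out it climbs 5 to 9 N more over about 6 mm of lift, drops, stays low about 4 mm, then the pawl snaps in: the click. The next climb begins 2 to 6 mm on.
- pad: Red press pad on the middle of the handle bar, 16 mm in x, 30 mm in y, 6 mm thick. Origin at the centre of its underside, which is the bar's upper face, 7 mm above the point 'handle'; its upper face is 6 mm higher. It is stiff rubber and gives up to 2 mm when pressed. Axes as the stand's.
- pencil_cup_mid (a point): Bystander: black pencil cup, 72 mm across, 140 mm tall with its pencils, point 45 mm up its axis. Leave it where it is.
- glue_mid (a point): Bystander: white glue bottle with an orange cap, 44 mm across, 105 mm tall; point on its axis 50 mm up. Leave it where it is.
- markers_mid (a point): Bystander: green flat box of coloured markers, 120 x 90 x 26 mm; point at its centre. Leave it where it is.
- tape_mid (a point): Bystander: clear roll of tape lying flat, 92 mm across, 24 mm tall; point at its centre. Leave it where it is.
- stapler_mid (a point): Bystander: red and black stapler, 135 x 34 x 56 mm; point at its centre. Leave it where it is.
- notebooks_mid (a point): Bystander: stack of three notebooks, blue on top, 200 x 150 x 45 mm; point at its centre. Leave it where it is.

How it is judged:
By the outcome, as a careful person would: the job done as asked, in the order asked, and still so for the second after the job is handed in, with the robot touching nothing.
It also fails if it takes over 67 s, if anything falls off the work surface, if the arm or the gripper's body presses on something with over 40 N, if the wrist force passes 120 N, or if a joint passes its speed limit or range.

## Working session

There is one attempt and no reset: what is moved stays moved. The work goes in short steps, Python scripts to look and compute and a tool call to move; the robot and the scene stay as the last step left them, time stands still between calls to the robot, and variables do not carry over. Pictures are saved under pics/ and viewed, on a budget of 10 in all, crops included, one or two more only if the job needs it, and the job is handed in when it is done.

Besides the shell and the picture viewer there is one more tool, called after "Emit:" by a JSON object that holds its "name" and its "arguments". apply_moves: Moves the arm, as the interface text tells. Its arguments: {"type":"object","properties":{"increments":{"type":"array","items":{"type":"object","properties":{"linear":{"type":"array","items":{"type":"number"}},"rot":{"type":"array","items":{"type":"number"}},"fingers":{"type":"number"}}}},"grip_force":{"type":"number"}},"required":["increments"]}

```bash
ls; mkdir -p pics; cat > h.py <<'E'
import numpy as np, cv2
from rig import arm
from scipy.spatial.transform import Rotation as R
def ray(cam,px):
    c=arm.get_calibration(cam); 
    d=np.array([(px[0]-c['cx'])/c['fx'],-(px[1]-c['cy'])/c['fy'],-1.])
    d=np.array(c['rotation'])@d
    return np.array(c['eye']),d/np.linalg.norm(d)
def tri(p1,p2):
    (a,u),(b,v)=ray(*p1),ray(*p2)
    s,t=np.linalg.lstsq(np.c_[u,-v],b-a,rcond=None)[0]
    return (a+s*u+b+t*v)/2,np.linalg.norm(a+s*u-b-t*v)
E
python3 - <<'E'
from h import *
s=arm.state();print(s)
for c in('scene','top'):
    print({k:v for k,v in arm.get_calibration(c).items()})
a=arm.camera('scene');b=arm.camera('top')
cv2.imwrite('pics/s.png',a);cv2.imwrite('pics/t.png',b)
for n in('handle','pad','stand','tooth4','caddy_floor','pencil_cup_mid','glue_mid'):
    r={}
    for c in('scene','top'):
        o=arm.place_of(n,c); r[c]=o
        print(n,c,[(np.round(x['at'],1).tolist(),round(x['confidence'],2)) for x in o[:2]])
    if r['scene'] and r['top']: print(tri(('scene',r['scene'][0]['at']),('top',r['top'][0]['at'])))
E
```

```text
pics
{'t': 0.0, 'qpos': array([-1.19869044,  0.70709693, -0.02760896,  1.48497684,  0.02201011,
        0.95091199, -0.07550639]), 'dq': array([-5.62728379e-05,  1.17205377e-03,  4.40517950e-04, -3.95712613e-04,
        6.12984516e-04,  3.79375774e-04,  6.89363857e-05]), 'effort': array([ 1.20842907e-05, -8.83211946e+01,  1.23428442e+00, -2.36159742e+01,
        1.68124668e-02,  6.67729691e-03,  3.36085805e-05]), 'position': array([0.23109593, 0.52619618, 0.19873626]), 'orientation': array([-3.14050342e+00,  4.86222440e-05,  2.72777988e+00]), 'contact_force': array([ 0.06876921,  0.12767131, -0.0288404 ]), 'ft_torque': array([0.03229467, 0.05368467, 0.02314149]), 'gripper_width': 0.0857417938048634}
{'fx': 406.2200546791956, 'fy': 406.2200546791956, 'cx': 279.5259161043398, 'cy': 208.41351683710022, 'eye': array([ 0.91989572, -0.72557212,  1.07474914]), 'rotation': array([ 0.7685363 , -0.01045892,  0.53087137])}
{'fx': 435.1109775337057, 'fy': 435.1109775337057, 'cx': 276.4680279242292, 'cy': 210.3790194466337, 'eye': array([0.344471  , 0.0593726 , 1.48218233]), 'rotation': array([ 0.09363448, -0.00601534, -1.59951474])}
handle scene [([285.0, 210.8], 0.87), ([363.9, 165.4], 0.18)]
handle top [([297.6, 187.9], 0.68)]Traceback (most recent call last):
  File "<stdin>", line 12, in <module>
  File "h.py", line 11, in tri
    s,t=np.linalg.lstsq(np.c_[u,-v],b-a,rcond=None)[0]
        ~~~~~~~~~~~~~~~^^^^^^^^^^^^^^^^^^^^^^^^^^^^
    raise LinAlgError('Incompatible dimensions')
numpy.linalg.LinAlgError: Incompatible dimensions
```

```bash
sed -i "s/np.array(c\['rotation'\])@d/R.from_euler('xyz',c['rotation']).apply(d)/" h.py
python3 - <<'E'
from h import *
for n in('handle','pad','stand','tooth4','caddy_floor','pencil_cup_mid','glue_mid','markers_mid','tape_mid','stapler_mid','notebooks_mid'):
    r={}
    for c in('scene','top'):
        o=arm.place_of(n,c); r[c]=o
        print(n,c,[(np.round(x['at'],1).tolist(),round(x['confidence'],2)) for x in o[:2]])
    if r['scene'] and r['top']: print(tri(('scene',r['scene'][0]['at']),('top',r['top'][0]['at'])))
a=cv2.imread('pics/s.png');b=cv2.imread('pics/t.png')
cv2.imwrite('pics/st.png',cv2.resize(np.vstack([a[60:360],b[60:360]]),None,fx=1,fy=1))
for n in('handle','pad'):
  for c in('scene','top'):
    for o in arm.cut_out(n,c)[:1]:
        ys,xs=np.nonzero(o['region']);print(n,c,len(xs),o['confidence'],cv2.minAreaRect(np.c_[xs,ys].astype(np.float32)))
E
```

```text
handle scene [([285.0, 210.8], 0.87), ([363.9, 165.4], 0.18)]
handle top [([297.6, 187.9], 0.68)]
(array([ 0.52823133, -0.01389472,  0.22482157]), np.float64(0.004377873176233958))
pad scene [([285.1, 211.0], 0.58)]
pad top [([297.9, 187.4], 0.45)]
(array([ 0.52938474, -0.01489999,  0.22553838]), np.float64(0.003926714248825488))
stand scene [([285.1, 254.8], 0.55)]
stand top [([289.4, 195.1], 0.95)]
(array([ 0.53179076, -0.00074481,  0.00555925]), np.float64(0.005448862373951784))
tooth4 scene []
tooth4 top []
caddy_floor scene [([282.7, 230.9], 0.77)]
caddy_floor top [([291.4, 192.3], 0.86)]
(array([ 0.52391125, -0.00352837,  0.12422398]), np.float64(0.00869303550037014))
pencil_cup_mid scene [([333.3, 181.0], 0.62)]
pencil_cup_mid top [([173.3, 194.0], 0.98)]
(array([0.53356287, 0.38227044, 0.03995223]), np.float64(0.02473135698638709))
glue_mid scene [([260.6, 353.5], 0.74)]
glue_mid top [([390.9, 158.4], 0.5)]
(array([ 0.64684181, -0.34255438,  0.03983513]), np.float64(0.005119178757066459))
markers_mid scene [([290.7, 169.0], 0.65), ([233.5, 392.6], 0.57)]
markers_mid top [([17
[... 308 characters left out ...]
ler_mid top [([421.2, 158.6], 0.7)]
(array([ 0.64332275, -0.449809  ,  0.0299821 ]), np.float64(6.0802137166132515e-05))
notebooks_mid scene [([360.3, 164.6], 0.65)]
notebooks_mid top [([125.7, 190.9], 0.6)]
(array([0.56372676, 0.55938185, 0.00458002]), np.float64(0.0012491297066551635))
handle scene 3229 0.59 ((283.0326232910156, 223.2969970703125), (52.61909484863281, 75.70587158203125), 5.04245138168335)
handle top 3496 0.61 ((294.245849609375, 191.21629333496094), (49.18440246582031, 74.8944320678711), 64.53665161132812)
pad scene 52 0.56 ((285.0, 209.0), (8.0, 6.0), 90.0)
pad top 39 0.59 ((293.9000549316406, 188.3000030517578), (4.0249223709106445, 9.391485214233398), 63.43495178222656)
```

View pics/st.png

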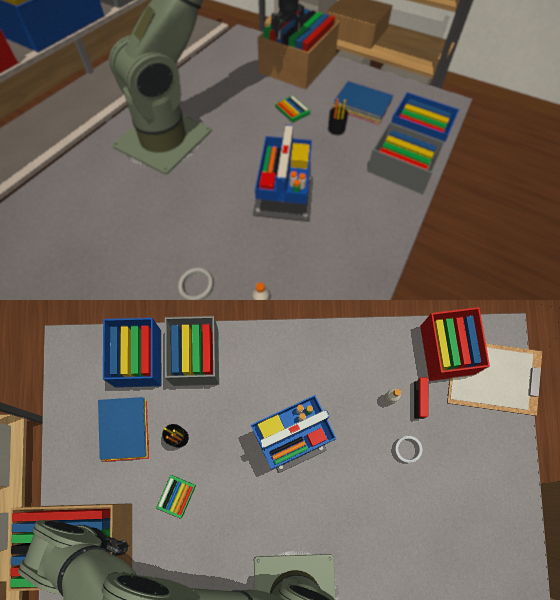

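```bash
cat >> h.py <<'E'
def atz(cam,px,z):
    e,d=ray(cam,px); return e+d*(z-e[2])/d[2]
def rel(p,yaw):
    "shift in tool axes (cm) and rotvec from current pose to p, pointing down with tool x at yaw"
    s=arm.state();A=R.from_euler('xyz',s['orientation']);B=R.from_euler('xyz',[np.pi,0,yaw])
    return np.round(A.inv().apply(p-s['position'])*100,2),np.round((A.inv()*B).as_rotvec(),4)
def wpix(px,pos,rot,z):
    c=arm.get_calibration('wrist');x=(px[0]-c['cx'])/c['fx'];y=(px[1]-c['cy'])/c['fy'];r=np.hypot(x,y)
    d=np.array([np.sin(r)*x/r,-np.sin(r)*y/r,-np.cos(r)]);M=np.array(c['mount']);W=R.from_euler('xyz',rot)
    d=W.apply(M[:3,:3]@d);e=pos+W.apply(M[:3,3]);return e+d*(z-e[2])/d[2]
E
python3 - <<'E'
from h import *
b=cv2.imread('pics/t.png')
m=(b.min(2)>190).astype(np.uint8); m[:160]=0;m[225:]=0;m[:,:250]=0;m[:,345:]=0
ys,xs=np.nonzero(m);print(len(xs));r=cv2.minAreaRect(np.c_[xs,ys].astype(np.float32));print(r)
bp=np.array(sorted(cv2.boxPoints(r).tolist()))
e=[atz('top',bp[:2].mean(0),.23),atz('top',bp[2:].mean(0),.23)];print(e,np.linalg.norm(e[0]-e[1]))
d=e[0]-e[1];yaw=np.arctan2(d[1],d[0]);print(np.mean(e,0),yaw)
print(atz('scene',[285,210.5],.232),atz('top',[293.9,188.3],.232))
print(rel(np.array([.526,-.012,.36]),yaw))
E
```

```text
434
((298.8992919921875, 199.97537231445312), (32.328392028808594, 72.0100326538086), 65.0952377319336)
[array([0.44883741, 0.07837494, 0.23      ]), array([ 0.53195175, -0.11385983,  0.23      ])] 0.20943303870934618
[ 0.49039458 -0.01774245  0.23      ] 1.9788831487146958
[ 0.53265392 -0.0175082   0.232     ] [ 0.52448364 -0.00390459  0.232     ]
(array([-48.64, -37.45, -16.08]), array([-2.000e-04,  1.000e-04,  7.489e-01]))
```

Emit:
{"name": "apply_moves", "arguments": {"increments": [{"linear": [0, 0, -8], "rot": [0, 0, 0], "fingers": 1}, {"linear": [-5, -4, -12], "rot": [0, 0, 0.1], "fingers": 1}, {"linear": [-48.64, -37.45, -18], "rot": [0, 0, 0.749], "fingers": 1}, {"linear": [-48.64, -37.45, -18], "rot": [0, 0, 0.749], "fingers": 1}, {"linear": [-48.64, -37.45, -18], "rot": [0, 0, 0.749], "fingers": 1}, {"linear": [-48.64, -37.45, -18], "rot": [0, 0, 0.749], "fingers": 1}, {"linear": [-48.64, -37.45, -18], "rot": [0, 0, 0.749], "fingers": 1}, {"linear": [-48.64, -37.45, -18], "rot": [0, 0, 0.749], "fingers": 1}, {"linear": [-48.64, -37.45, -18], "rot": [0, 0, 0.749], "fingers": 1}, {"linear": [-48.64, -37.45, -18], "rot": [0, 0, 0.749], "fingers": 1}]}}

```text
t: 2.5
position: [0.4374, 0.1485, 0.35]
orientation: [3.141, -0.0, 1.979]
contact_force: [0.4, 1.0, -0.4]
gripper_width: 0.0856
```

```bash
python3 - <<'E'
from h import *
print(arm.state()['position'],rel(np.array([.526,-.012,.37]),1.979))
E
```

```text
[0.4374169  0.14848534 0.35003706] (array([-18.25,   1.76,  -2.  ]), array([ 0.0005, -0.0001,  0.    ]))
```

Emit:
{"name": "apply_moves", "arguments": {"increments": [{"linear": [-18, 1.8, -2], "fingers": 1}, {"linear": [-18, 1.8, -2], "fingers": 1}, {"linear": [-18, 1.8, -2], "fingers": 1}, {"linear": [-18, 1.8, -2], "fingers": 1}, {"linear": [-18, 1.8, -2], "fingers": 1}, {"linear": [-18, 1.8, -2], "fingers": 1}, {"linear": [-18, 1.8, -2], "fingers": 1}]}}

```text
invalid input at $.increments[0]: expected keys linear, rot, fingers
```

```bash
python3 - <<'E'
from h import *
s=arm.state();print(s['position'],s['orientation'])
im=arm.camera('wrist');cv2.imwrite('pics/w1.png',im)
for n in('handle','pad','tooth4','caddy_floor'):
    o=arm.place_of(n,'wrist')
    for x in o[:2]: print(n,np.round(x['at'],1),x['confidence'],wpix(x['at'],s['position'],s['orientation'],.23))
o=arm.cut_out('pad','wrist')
for x in o[:1]:
    ys,xs=np.nonzero(x['region']);print(cv2.minAreaRect(np.c_[xs,ys].astype(np.float32)))
E
```

```text
[0.4374169  0.14848534 0.35003706] [ 3.14110863e+00 -9.97553357e-05  1.97903442e+00]
handle [299.  338.7] 0.96 [0.5203239 0.0041372 0.23     ]
pad [301.4 345.1] 0.53 [ 0.52706287 -0.00372398  0.23      ]
caddy_floor [295.2 297.9] 0.87 [0.49294018 0.05365424 0.23      ]
((298.96905517578125, 342.9646301269531), (13.237281799316406, 20.687410354614258), 3.814074993133545)
```

View pics/w1.png

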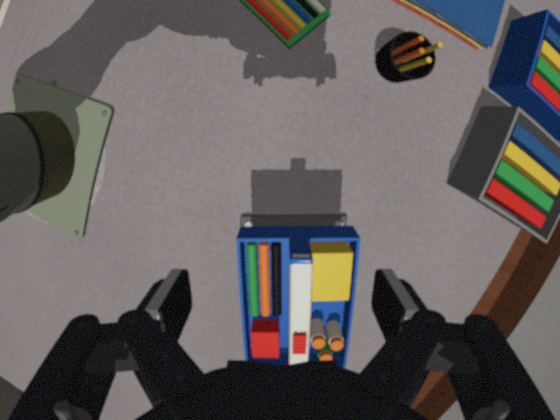

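Emit:
{"name": "apply_moves", "arguments": {"increments": [{"linear": [-17, 1.6, -2], "rot": [0, 0, 0], "fingers": 1}, {"linear": [-17, 1.6, -2], "rot": [0, 0, 0], "fingers": 1}, {"linear": [-17, 1.6, -2], "rot": [0, 0, 0], "fingers": 1}, {"linear": [-17, 1.6, -2], "rot": [0, 0, 0], "fingers": 1}, {"linear": [-17, 1.6, -2], "rot": [0, 0, 0], "fingers": 1}, {"linear": [-17, 1.6, -2], "rot": [0, 0, 0], "fingers": 1}]}}

```text
t: 3.4
position: [0.5188, 0.0018, 0.3692]
orientation: [-3.141, -0.001, 1.98]
contact_force: [0.3, 0.9, -0.0]
gripper_width: 0.0855
```

```bash
python3 - <<'E'
from h import *
s=arm.state();print(s['position'],s['orientation'])
im=arm.camera('wrist');cv2.imwrite('pics/w2.png',im)
for n in('handle','pad'):
    o=arm.place_of(n,'wrist')
    for x in o[:2]: print(n,np.round(x['at'],1),x['confidence'],wpix(x['at'],s['position'],s['orientation'],.23))
    for x in arm.cut_out(n,'wrist')[:1]:
        ys,xs=np.nonzero(x['region']);print(cv2.minAreaRect(np.c_[xs,ys].astype(np.float32)))
M=np.array(arm.get_calibration('wrist')['mount']);print(M.round(3))
E
```

```text
[0.51884831 0.00179007 0.36915644] [-3.14114214e+00 -6.40653735e-04  1.98004416e+00]
handle [284.3 197.9] 0.63 [ 0.5222356  -0.00214006  0.23      ]
((285.0, 192.0), (202.0, 130.0), 90.0)
pad [285.3 199.5] 0.69 [ 0.52381371 -0.00325765  0.23      ]
pad [184.5 334.7] 0.24 [ 0.47770189 -0.21206909  0.23      ]
((285.5, 200.5), (29.0, 15.0), 90.0)
[[-0.001  0.956  0.295  0.075]
 [ 1.     0.001  0.    -0.001]
 [ 0.     0.295 -0.956 -0.176]
 [ 0.     0.     0.     1.   ]]
```

View pics/w2.png

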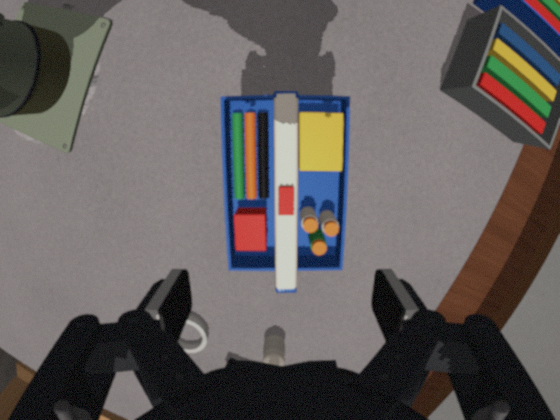

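```bash
python3 - <<'E'
from h import *
s=arm.state()
for z in (.2,.21,.22,.23,.24):
    a,b,p=[wpix(q,s['position'],s['orientation'],z) for q in ([286.5,93],[286,292],[285.4,200])]
    d=a-b;print(z,np.linalg.norm(d).round(4),np.arctan2(d[1],d[0]).round(4),((a+b)/2).round(4),p.round(4), rel(p,1.98)[0])
# pad consistency with scene/top rays
for z in (.21,.22,.23,.24): print(z,atz('scene',[285,211],z).round(4),atz('top',[294.5,188],z).round(4))
E
```

```text
0.2 0.2318 1.9809 [ 0.5288 -0.0108  0.2   ] [ 0.5277 -0.0111  0.2   ] [-1.52  0.31 16.96]
0.21 0.2251 1.9809 [ 0.5276 -0.0085  0.21  ] [ 0.5265 -0.0087  0.21  ] [-1.26  0.3  15.96]
0.22 0.2183 1.9809 [ 0.5264 -0.0061  0.22  ] [ 0.5254 -0.0064  0.22  ] [-0.99  0.28 14.96]
0.23 0.2116 1.9809 [ 0.5252 -0.0038  0.23  ] [ 0.5242 -0.004   0.23  ] [-0.73  0.27 13.96]
0.24 0.2049 1.9809 [ 0.524  -0.0015  0.24  ] [ 0.5231 -0.0017  0.24  ] [-0.47  0.26 12.96]
0.21 [ 0.5236 -0.0008  0.21  ] [ 0.5285 -0.0068  0.21  ]
0.22 [ 0.5281 -0.0092  0.22  ] [ 0.527  -0.0063  0.22  ]
0.23 [ 0.5327 -0.0176  0.23  ] [ 0.5256 -0.0058  0.23  ]
0.24 [ 0.5373 -0.0259  0.24  ] [ 0.5242 -0.0053  0.24  ]
```

Emit:
{"name": "apply_moves", "arguments": {"increments": [{"linear": [-1.05, 0.28, 4], "rot": [0, 0, 0], "fingers": 0.7}, {"linear": [-1.05, 0.28, 8], "rot": [0, 0, 0], "fingers": 0.7}, {"linear": [-1.05, 0.28, 12], "rot": [0, 0, 0], "fingers": 0.7}, {"linear": [-1.05, 0.28, 14], "rot": [0, 0, 0], "fingers": 0.7}, {"linear": [-1.05, 0.28, 15.5], "rot": [0, 0, 0], "fingers": 0.7}, {"linear": [-1.05, 0.28, 16.5], "rot": [0, 0, 0], "fingers": 0.7}, {"linear": [-1.05, 0.28, 17.4], "rot": [0, 0, 0], "fingers": 0.7}, {"linear": [-1.05, 0.28, 17.4], "rot": [0, 0, 0], "fingers": 0.7}, {"linear": [-1.05, 0.28, 17.4], "rot": [0, 0, 0], "fingers": 0.7}]}}

```text
t: 4.55
position: [0.5259, -0.0079, 0.1959]
orientation: [3.141, 0.0, 1.979]
contact_force: [0.0, -1.1, 0.1]
gripper_width: 0.0597
```

```bash
python3 - <<'E'
from h import *
a=arm.camera('wrist');cv2.imwrite('pics/w3.png',a)
E
```

```text
(no output)
```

View pics/w3.png

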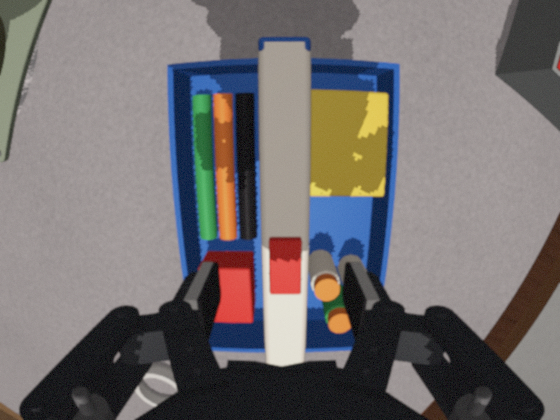

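Emit:
{"name": "apply_moves", "arguments": {"increments": [{"linear": [0, 0, 0], "rot": [0, 0, 0], "fingers": 0}, {"linear": [0, 0, 0], "rot": [0, 0, 0], "fingers": 0}, {"linear": [0, 0, 0], "rot": [0, 0, 0], "fingers": 0}, {"linear": [0, 0, 0], "rot": [0, 0, 0], "fingers": 0}, {"linear": [0, 0, 0], "rot": [0, 0, 0], "fingers": 0}], "grip_force": 45}}

```text
t: 5.1
position: [0.5258, -0.0079, 0.1956]
orientation: [3.141, 0.0, 1.979]
contact_force: [0.6, 0.2, 1.4]
gripper_width: -0.0002
```

```bash
python3 - <<'E'
from h import *
s=arm.state();c=arm.get_calibration('wrist');M=np.linalg.inv(np.array(c['mount']))
p=M[:3,3];th=np.arctan2(np.hypot(p[0],p[1]),-p[2]);q=p[:2]/np.hypot(*p[:2])
print('tcp pix',c['cx']+c['fx']*th*q[0],c['cy']-c['fy']*th*q[1])
# pad centre in w3 [285,265] at several z, and in w2 from known poses
w2=(np.array([0.51884831,0.00179007,0.36915644]),np.array([-3.14114214,-6.40653735e-04,1.98004416]))
for z in (.16,.17,.18,.19,.2,.21,.22): 
    print(z,wpix([285.4,200.5],*w2,z).round(4),wpix([285.5,265.5],np.array([.5259,-.0079,.1959]),[3.141,0,1.979],z).round(4))
a=arm.camera('wrist');cv2.imwrite('pics/w4.png',a)
print([ (x['at'],x['confidence']) for x in arm.place_of('pad','wrist')])
E
```

```text
tcp pix 283.6480498163576 248.18479580549155
0.16 [ 0.5324 -0.0207  0.16  ] [ 0.5389 -0.0339  0.16  ]
0.17 [ 0.5313 -0.0183  0.17  ] [ 0.5368 -0.0294  0.17  ]
0.18 [ 0.5301 -0.016   0.18  ] [ 0.5348 -0.0249  0.18  ]
0.19 [ 0.5289 -0.0136  0.19  ] [ 0.5327 -0.0205  0.19  ]
0.2 [ 0.5278 -0.0112  0.2   ] [ 0.5306 -0.016   0.2   ]
0.21 [ 0.5266 -0.0089  0.21  ] [ 0.5285 -0.0116  0.21  ]
0.22 [ 0.5255 -0.0065  0.22  ] [ 0.5264 -0.0071  0.22  ]
[([287.4, 264.3], 0.64)]
```

View pics/w4.png

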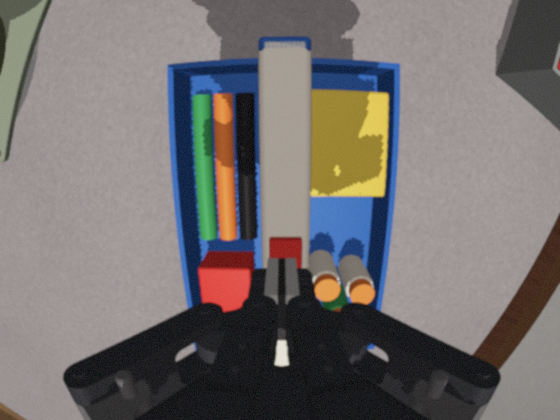

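```bash
python3 - <<'E'
from h import *
c=arm.get_calibration('wrist');print(c)
w2=(np.array([0.51884831,0.00179007,0.36915644]),np.array([-3.14114214,-6.40653735e-04,1.98004416]))
w3=(np.array([.5259,-.0079,.1959]),[3.141,0,1.979])
for z in (.16,.18,.2,.21,.22,.23):
    f=lambda w,a,b:np.linalg.norm(wpix(a,*w,z)-wpix(b,*w,z)).round(4)
    print(z,'w2 bar w',f(w2,[274.5,150],[298.5,150]),'w3 bar w',f(w3,[259.5,150],[311.5,150]),f(w3,[261,230],[310,230]),'pad',f(w3,[269.5,265],[301.5,265]),f(w3,[285,238],[285,292]))
    print('  floor/caddy: x',f(w2,[222,97],[349,97]),'y',f(w2,[285,97],[285,270]),'w3 x',f(w3,[168,66],[399,66]))
s=arm.state();print(s['contact_force'],s['ft_torque'],s['gripper_width'])
for n in('pad','handle'):
  for cam in('scene','top'):
    arm.camera(cam); print(n,cam,[(np.round(x['at'],1).tolist(),round(x['confidence'],2)) for x in arm.place_of(n,cam)[:2]])
E
```

```text
{'fx': 325.19226210127806, 'fy': 325.19226210127806, 'cx': 281.3175808905755, 'cy': 214.043520040308, 'mount': array([[-8.98336559e-04,  9.55643921e-01,  2.94523157e-01,
         7.51438395e-02],
       [ 9.99999596e-01,  8.57018711e-04,  2.69355649e-04,
        -1.29922393e-03],
       [ 4.99623163e-06,  2.94523280e-01, -9.55644305e-01,
        -1.75791582e-01],
       [ 0.00000000e+00,  0.00000000e+00,  0.00000000e+00,
         1.00000000e+00]])}
0.16 w2 bar w 0.0284 w3 bar w 0.0339 0.034 pad 0.0231 0.0438
  floor/caddy: x 0.1492 y 0.2195 w3 x 0.1533
0.18 w2 bar w 0.0269 w3 bar w 0.0307 0.0308 pad 0.0209 0.0396
  floor/caddy: x 0.1415 y 0.2081 w3 x 0.1388
0.2 w2 bar w 0.0254 w3 bar w 0.0275 0.0276 pad 0.0188 0.0355
  floor/caddy: x 0.1337 y 0.1967 w3 x 0.1243
0.21 w2 bar w 0.0247 w3 bar w 0.0259 0.026 pad 0.0177 0.0334
  floor/caddy: x 0.1299 y 0.191 w3 x 0.1171
0.22 w2 bar w 0.024 w3 bar w 0.0243 0.0244 pad 0.0166 0.0314
  floor/caddy: x 0.126 y 0.1853 w3 x 0.1098
0.23 w2 bar w 0.0232 w3 bar w 0.0227 0.0228 pad 0.0155 0.0293
  floor/caddy: x 0.1221 y 0.1796 w3 x 0.1026
[0.04947313 0.47860436 0.86168155] [ 0.00563863 -0.10981334 -0.03481348] 0.0003658864627749807
pad scene []
pad top []
handle scene [([233.9, 390.6], 0.48)]
handle top []
```

Emit:
{"name": "apply_moves", "arguments": {"increments": [{"linear": [0, 0, 0], "rot": [0, 0, 0], "fingers": 0.7}, {"linear": [0, 0, 0], "rot": [0, 0, 0], "fingers": 0.7}, {"linear": [0, 0, 0], "rot": [0, 0, 0], "fingers": 0.7}, {"linear": [0, 0, 0], "rot": [0, 0, 0], "fingers": 0.7}]}}

```text
t: 6.0
position: [0.5257, -0.0079, 0.1954]
orientation: [-3.141, -0.0, 1.979]
contact_force: [-0.0, 0.3, 0.8]
gripper_width: 0.0579
```

```bash
python3 - <<'E'
from h import *
s=arm.state();print(s)
a=arm.camera('scene');b=arm.camera('top')
cv2.imwrite('pics/c5.png',np.hstack([cv2.resize(a[150:270,220:360],None,fx=4,fy=4,interpolation=2)[:, :400],cv2.resize(b[130:250,250:350],None,fx=4,fy=4,interpolation=2)]))
E
```

```text
{'t': 6.0, 'qpos': array([-0.15851598,  0.64844477,  0.20697552,  1.67399904, -0.16791759,
        0.83679819,  0.52842697]), 'dq': array([-0.00083135, -0.00048221, -0.00086579,  0.00033729,  0.00051463,
       -0.00011483, -0.00042034]), 'effort': array([ 1.85896014e-02, -8.04349208e+01,  5.19371688e+00, -2.12464964e+01,
        1.69330387e-02,  5.62594563e-03, -8.46489957e-05]), 'position': array([ 0.52566472, -0.00786235,  0.19538581]), 'orientation': array([-3.14136263e+00, -8.19556552e-05,  1.97882098e+00]), 'contact_force': array([-0.02236788,  0.31281926,  0.84562989]), 'ft_torque': array([-0.00452618,  0.02193116, -0.00531249]), 'gripper_width': 0.05790369323582238}
```

View pics/c5.png

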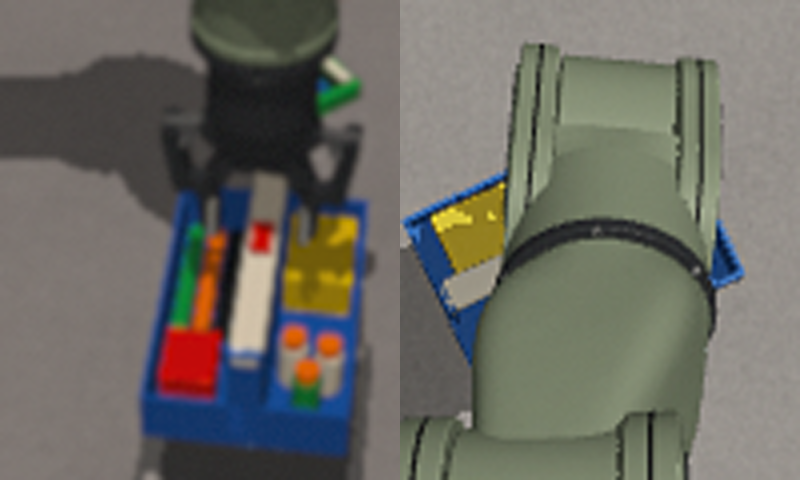

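Emit:
{"name": "apply_moves", "arguments": {"increments": [{"linear": [0, 0, 0.5], "rot": [0, 0, 0], "fingers": 0.7}, {"linear": [0, 0, 1.0], "rot": [0, 0, 0], "fingers": 0.7}]}}

```text
t: 6.3
position: [0.5257, -0.0079, 0.185]
orientation: [-3.142, 0.0, 1.979]
contact_force: [-0.0, 0.0, 0.3]
gripper_width: 0.06
```

Emit:
{"name": "apply_moves", "arguments": {"increments": [{"linear": [0, 0, 0.5], "rot": [0, 0, 0], "fingers": 0.7}, {"linear": [0, 0, 1.0], "rot": [0, 0, 0], "fingers": 0.7}, {"linear": [0, 0, 1.0], "rot": [0, 0, 0], "fingers": 0.7}]}}

```text
t: 6.6
position: [0.5254, -0.0079, 0.1747]
orientation: [-3.141, -0.0, 1.979]
contact_force: [-0.3, -0.5, 0.7]
gripper_width: 0.0598
```

Emit:
{"name": "apply_moves", "arguments": {"increments": [{"linear": [0, 0, 0], "rot": [0, 0, 0], "fingers": 0}, {"linear": [0, 0, 0], "rot": [0, 0, 0], "fingers": 0}, {"linear": [0, 0, 0], "rot": [0, 0, 0], "fingers": 0}, {"linear": [0, 0, 0], "rot": [0, 0, 0], "fingers": 0}], "grip_force": 25}}

```text
t: 7.0
position: [0.5275, -0.0072, 0.1761]
orientation: [3.138, 0.001, 1.98]
contact_force: [11.4, 4.2, -1.4]
gripper_width: 0.0233
```

Emit:
{"name": "apply_moves", "arguments": {"increments": [{"linear": [0, 0.2, 0], "rot": [0, 0, 0], "fingers": 0.6}, {"linear": [0, 0.2, 0], "rot": [0, 0, 0], "fingers": 0.6}, {"linear": [0, 0.2, 0.4], "rot": [0, 0, 0], "fingers": 0.6}, {"linear": [0, 0.2, 0.8], "rot": [0, 0, 0], "fingers": 0.6}, {"linear": [0, 0.2, 0.8], "rot": [0, 0, 0], "fingers": 0.6}]}}

```text
t: 7.5
position: [0.5272, -0.0072, 0.1669]
orientation: [-3.141, -0.0, 1.979]
contact_force: [0.5, 0.2, 0.0]
gripper_width: 0.0511
```

Emit:
{"name": "apply_moves", "arguments": {"increments": [{"linear": [0, 0, 0], "rot": [0, 0, 0], "fingers": 0}, {"linear": [0, 0, 0], "rot": [0, 0, 0], "fingers": 0}, {"linear": [0, 0, 0], "rot": [0, 0, 0], "fingers": 0}, {"linear": [0, 0, 0], "rot": [0, 0, 0], "fingers": 0}], "grip_force": 50}}

```text
t: 7.9
position: [0.5276, -0.0072, 0.1677]
orientation: [3.141, 0.0, 1.979]
contact_force: [-1.9, 0.4, 4.2]
gripper_width: 0.0233
```

```bash
python3 - <<'E'
from h import *
a=arm.camera('wrist');cv2.imwrite('pics/w6.png',a); print(arm.state()['contact_force'])
E
```

```text
[-1.62334427 -0.40476501  4.70812793]
```

View pics/w6.png

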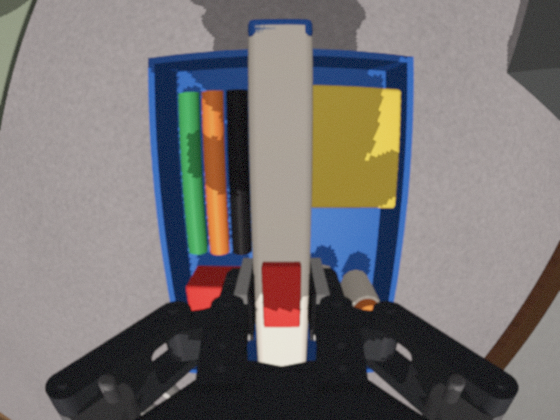

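Emit:
{"name": "apply_moves", "arguments": {"increments": [{"linear": [0, 0, -0.1], "rot": [0, 0, 0], "fingers": 0}, {"linear": [0, 0, -0.2], "rot": [0, 0, 0], "fingers": 0}]}}

```text
t: 8.15
position: [0.5275, -0.0071, 0.1693]
orientation: [-3.141, 0.0, 1.979]
contact_force: [1.3, -0.3, -6.0]
gripper_width: 0.0227
```

Emit:
{"name": "apply_moves", "arguments": {"increments": [{"linear": [0, 0, -0.08], "rot": [0, 0, 0], "fingers": 0}, {"linear": [0, 0, -0.15], "rot": [0, 0, 0], "fingers": 0}]}}

```text
t: 8.35
position: [0.5275, -0.0071, 0.1709]
orientation: [-3.141, 0.0, 1.979]
contact_force: [2.1, -0.9, -6.6]
gripper_width: 0.0231
```

Emit:
{"name": "apply_moves", "arguments": {"increments": [{"linear": [0, 0, -0.08], "rot": [0, 0, 0], "fingers": 0}, {"linear": [0, 0, -0.15], "rot": [0, 0, 0], "fingers": 0}]}}

```text
t: 8.55
position: [0.5276, -0.0072, 0.1725]
orientation: [-3.141, 0.0, 1.979]
contact_force: [2.2, -0.9, -6.3]
gripper_width: 0.0234
```

Emit:
{"name": "apply_moves", "arguments": {"increments": [{"linear": [0, 0, -0.08], "rot": [0, 0, 0], "fingers": 0}, {"linear": [0, 0, -0.15], "rot": [0, 0, 0], "fingers": 0}]}}

```text
t: 8.75
position: [0.5276, -0.0071, 0.174]
orientation: [-3.142, 0.0, 1.979]
contact_force: [2.4, -0.7, -6.9]
gripper_width: 0.0228
```

Emit:
{"name": "apply_moves", "arguments": {"increments": [{"linear": [0, 0, -0.08], "rot": [0, 0, 0], "fingers": 0}, {"linear": [0, 0, -0.15], "rot": [0, 0, 0], "fingers": 0}]}}

```text
t: 8.95
position: [0.5275, -0.0071, 0.1756]
orientation: [-3.141, 0.0, 1.979]
contact_force: [1.5, -0.5, -6.1]
gripper_width: 0.0232
```

Emit:
{"name": "apply_moves", "arguments": {"increments": [{"linear": [0, 0, -0.08], "rot": [0, 0, 0], "fingers": 0}, {"linear": [0, 0, -0.15], "rot": [0, 0, 0], "fingers": 0}]}}

```text
t: 9.15
position: [0.5275, -0.0071, 0.177]
orientation: [-3.141, 0.0, 1.979]
contact_force: [1.3, -1.7, -6.6]
gripper_width: 0.0229
```

Emit:
{"name": "apply_moves", "arguments": {"increments": [{"linear": [0, 0, -0.08], "rot": [0, 0, 0], "fingers": 0}, {"linear": [0, 0, -0.15], "rot": [0, 0, 0], "fingers": 0}]}}

```text
t: 9.35
position: [0.5275, -0.0071, 0.1785]
orientation: [-3.141, 0.0, 1.979]
contact_force: [2.2, -1.0, -6.1]
gripper_width: 0.0231
```

Emit:
{"name": "apply_moves", "arguments": {"increments": [{"linear": [0, 0, -0.08], "rot": [0, 0, 0], "fingers": 0}, {"linear": [0, 0, -0.15], "rot": [0, 0, 0], "fingers": 0}]}}

```text
t: 9.55
position: [0.5275, -0.0071, 0.1798]
orientation: [-3.141, 0.0, 1.979]
contact_force: [2.6, -0.8, -13.3]
gripper_width: 0.0231
```

Emit:
{"name": "apply_moves", "arguments": {"increments": [{"linear": [0, 0, -0.08], "rot": [0, 0, 0], "fingers": 0}, {"linear": [0, 0, -0.15], "rot": [0, 0, 0], "fingers": 0}]}}

```text
t: 9.75
position: [0.5275, -0.0071, 0.1813]
orientation: [-3.141, -0.0, 1.979]
contact_force: [5.7, -0.7, -16.0]
gripper_width: 0.023
```

Emit:
{"name": "apply_moves", "arguments": {"increments": [{"linear": [0, 0, -0.08], "rot": [0, 0, 0], "fingers": 0}, {"linear": [0, 0, -0.15], "rot": [0, 0, 0], "fingers": 0}]}}

```text
t: 9.95
position: [0.5275, -0.0072, 0.1829]
orientation: [-3.141, 0.0, 1.979]
contact_force: [3.9, -1.3, -17.7]
gripper_width: 0.023
```

Emit:
{"name": "apply_moves", "arguments": {"increments": [{"linear": [0, 0, -0.08], "rot": [0, 0, 0], "fingers": 0}, {"linear": [0, 0, -0.15], "rot": [0, 0, 0], "fingers": 0}]}}

```text
t: 10.15
position: [0.5275, -0.0071, 0.1845]
orientation: [-3.141, 0.0, 1.979]
contact_force: [5.1, -1.7, -17.5]
gripper_width: 0.0234
```

Emit:
{"name": "apply_moves", "arguments": {"increments": [{"linear": [0, 0, -0.08], "rot": [0, 0, 0], "fingers": 0}, {"linear": [0, 0, -0.15], "rot": [0, 0, 0], "fingers": 0}]}}

```text
t: 10.35
position: [0.5276, -0.0072, 0.1864]
orientation: [3.141, 0.0, 1.979]
contact_force: [0.1, -1.4, -7.6]
gripper_width: 0.0234
```

Emit:
{"name": "apply_moves", "arguments": {"increments": [{"linear": [0, 0, -0.08], "rot": [0, 0, 0], "fingers": 0}, {"linear": [0, 0, -0.15], "rot": [0, 0, 0], "fingers": 0}]}}

```text
t: 10.55
position: [0.5276, -0.0071, 0.188]
orientation: [3.141, 0.0, 1.979]
contact_force: [-0.3, -1.3, -3.9]
gripper_width: 0.0233
```

Emit:
{"name": "apply_moves", "arguments": {"increments": [{"linear": [0, 0, -0.08], "rot": [0, 0, 0], "fingers": 0}, {"linear": [0, 0, -0.15], "rot": [0, 0, 0], "fingers": 0}]}}

```text
t: 10.75
position: [0.5276, -0.0071, 0.1891]
orientation: [-3.142, 0.0, 1.979]
contact_force: [0.7, -1.6, -6.4]
gripper_width: 0.023
```

Emit:
{"name": "apply_moves", "arguments": {"increments": [{"linear": [0, 0, -0.08], "rot": [0, 0, 0], "fingers": 0}, {"linear": [0, 0, -0.15], "rot": [0, 0, 0], "fingers": 0}]}}

```text
t: 10.95
position: [0.5275, -0.0072, 0.1905]
orientation: [-3.141, 0.0, 1.979]
contact_force: [1.4, -1.9, -6.2]
gripper_width: 0.023
```

Emit:
{"name": "apply_moves", "arguments": {"increments": [{"linear": [0, 0, -0.08], "rot": [0, 0, 0], "fingers": 0}, {"linear": [0, 0, -0.15], "rot": [0, 0, 0], "fingers": 0}]}}

```text
t: 11.15
position: [0.5275, -0.0071, 0.192]
orientation: [-3.141, 0.0, 1.979]
contact_force: [1.5, -2.2, -10.6]
gripper_width: 0.0227
```

Emit:
{"name": "apply_moves", "arguments": {"increments": [{"linear": [0, 0, -0.08], "rot": [0, 0, 0], "fingers": 0}, {"linear": [0, 0, -0.15], "rot": [0, 0, 0], "fingers": 0}]}}

```text
t: 11.35
position: [0.5275, -0.0071, 0.1932]
orientation: [-3.141, -0.0, 1.979]
contact_force: [3.3, -1.6, -15.6]
gripper_width: 0.023
```

Emit:
{"name": "apply_moves", "arguments": {"increments": [{"linear": [0, 0, -0.08], "rot": [0, 0, 0], "fingers": 0}, {"linear": [0, 0, -0.15], "rot": [0, 0, 0], "fingers": 0}]}}

```text
t: 11.55
position: [0.5275, -0.0072, 0.1949]
orientation: [-3.141, 0.0, 1.979]
contact_force: [4.1, -2.6, -17.5]
gripper_width: 0.0227
```

Emit:
{"name": "apply_moves", "arguments": {"increments": [{"linear": [0, 0, -0.08], "rot": [0, 0, 0], "fingers": 0}, {"linear": [0, 0, -0.15], "rot": [0, 0, 0], "fingers": 0}]}}

```text
t: 11.75
position: [0.5275, -0.0071, 0.1964]
orientation: [-3.141, 0.0, 1.979]
contact_force: [3.2, -2.2, -17.0]
gripper_width: 0.023
```

Emit:
{"name": "apply_moves", "arguments": {"increments": [{"linear": [0, 0, -0.08], "rot": [0, 0, 0], "fingers": 0}, {"linear": [0, 0, -0.15], "rot": [0, 0, 0], "fingers": 0}]}}

```text
t: 11.95
position: [0.5276, -0.0071, 0.1982]
orientation: [3.142, 0.0, 1.979]
contact_force: [0.1, -2.0, -7.5]
gripper_width: 0.0227
```

Emit:
{"name": "apply_moves", "arguments": {"increments": [{"linear": [0, 0, -0.08], "rot": [0, 0, 0], "fingers": 0}, {"linear": [0, 0, -0.15], "rot": [0, 0, 0], "fingers": 0}]}}

```text
t: 12.15
position: [0.5276, -0.0071, 0.1999]
orientation: [3.141, 0.0, 1.979]
contact_force: [-0.6, -1.0, -3.5]
gripper_width: 0.0229
```

Emit:
{"name": "apply_moves", "arguments": {"increments": [{"linear": [0, 0, -0.08], "rot": [0, 0, 0], "fingers": 0}, {"linear": [0, 0, -0.15], "rot": [0, 0, 0], "fingers": 0}]}}

```text
t: 12.35
position: [0.5276, -0.0071, 0.2013]
orientation: [3.141, 0.0, 1.979]
contact_force: [0.0, -2.3, -6.0]
gripper_width: 0.0229
```

Emit:
{"name": "apply_moves", "arguments": {"increments": [{"linear": [0, 0, -0.08], "rot": [0, 0, 0], "fingers": 0}, {"linear": [0, 0, -0.15], "rot": [0, 0, 0], "fingers": 0}]}}

```text
t: 12.55
position: [0.5276, -0.0071, 0.2025]
orientation: [-3.142, 0.0, 1.979]
contact_force: [0.2, -1.9, -5.7]
gripper_width: 0.0231
```

Emit:
{"name": "apply_moves", "arguments": {"increments": [{"linear": [0, 0, -0.08], "rot": [0, 0, 0], "fingers": 0}, {"linear": [0, 0, -0.15], "rot": [0, 0, 0], "fingers": 0}]}}

```text
t: 12.75
position: [0.5276, -0.0071, 0.204]
orientation: [-3.141, 0.0, 1.979]
contact_force: [0.9, -2.2, -6.4]
gripper_width: 0.0229
```

Emit:
{"name": "apply_moves", "arguments": {"increments": [{"linear": [0, 0, -0.08], "rot": [0, 0, 0], "fingers": 0}, {"linear": [0, 0, -0.15], "rot": [0, 0, 0], "fingers": 0}]}}

```text
t: 12.95
position: [0.5276, -0.0071, 0.2055]
orientation: [-3.142, 0.0, 1.979]
contact_force: [-0.1, -2.7, -7.0]
gripper_width: 0.0233
```

Emit:
{"name": "apply_moves", "arguments": {"increments": [{"linear": [0, 0, -0.08], "rot": [0, 0, 0], "fingers": 0}, {"linear": [0, 0, -0.15], "rot": [0, 0, 0], "fingers": 0}]}}

```text
t: 13.15
position: [0.5275, -0.0071, 0.2071]
orientation: [-3.142, 0.0, 1.979]
contact_force: [1.0, -1.8, -6.0]
gripper_width: 0.0228
```

Emit:
{"name": "apply_moves", "arguments": {"increments": [{"linear": [0, 0, -0.08], "rot": [0, 0, 0], "fingers": 0}, {"linear": [0, 0, -0.15], "rot": [0, 0, 0], "fingers": 0}]}}

```text
t: 13.35
position: [0.5276, -0.0071, 0.2086]
orientation: [-3.142, 0.0, 1.979]
contact_force: [0.7, -2.3, -7.2]
gripper_width: 0.0227
```

Emit:
{"name": "apply_moves", "arguments": {"increments": [{"linear": [0, 0, -0.08], "rot": [0, 0, 0], "fingers": 0}, {"linear": [0, 0, -0.15], "rot": [0, 0, 0], "fingers": 0}]}}

```text
t: 13.55
position: [0.5275, -0.0071, 0.2098]
orientation: [-3.141, 0.0, 1.979]
contact_force: [2.0, -1.6, -13.2]
gripper_width: 0.0226
```

Emit:
{"name": "apply_moves", "arguments": {"increments": [{"linear": [0, 0, -0.08], "rot": [0, 0, 0], "fingers": 0}, {"linear": [0, 0, -0.15], "rot": [0, 0, 0], "fingers": 0}]}}

```text
t: 13.75
position: [0.5275, -0.0071, 0.2113]
orientation: [-3.141, -0.0, 1.979]
contact_force: [2.9, -2.2, -16.3]
gripper_width: 0.0229
```

Emit:
{"name": "apply_moves", "arguments": {"increments": [{"linear": [0, 0, -0.08], "rot": [0, 0, 0], "fingers": 0}, {"linear": [0, 0, -0.15], "rot": [0, 0, 0], "fingers": 0}]}}

```text
t: 13.95
position: [0.5275, -0.0071, 0.2129]
orientation: [-3.141, 0.0, 1.979]
contact_force: [3.1, -2.9, -17.6]
gripper_width: 0.0232
```

Emit:
{"name": "apply_moves", "arguments": {"increments": [{"linear": [0, 0, -0.08], "rot": [0, 0, 0], "fingers": 0}, {"linear": [0, 0, -0.15], "rot": [0, 0, 0], "fingers": 0}]}}

```text
t: 14.15
position: [0.5275, -0.0071, 0.2145]
orientation: [-3.141, -0.0, 1.979]
contact_force: [3.7, -3.1, -18.4]
gripper_width: 0.0228
```

Emit:
{"name": "apply_moves", "arguments": {"increments": [{"linear": [0, 0, -0.08], "rot": [0, 0, 0], "fingers": 0}, {"linear": [0, 0, -0.15], "rot": [0, 0, 0], "fingers": 0}]}}

```text
t: 14.35
position: [0.5275, -0.0071, 0.2164]
orientation: [3.141, 0.0, 1.979]
contact_force: [0.1, -1.9, -7.1]
gripper_width: 0.0229
```

Emit:
{"name": "apply_moves", "arguments": {"increments": [{"linear": [0, 0, -0.08], "rot": [0, 0, 0], "fingers": 0}, {"linear": [0, 0, -0.15], "rot": [0, 0, 0], "fingers": 0}]}}

```text
t: 14.55
position: [0.5276, -0.0071, 0.218]
orientation: [3.141, 0.0, 1.979]
contact_force: [-0.8, -1.7, -4.5]
gripper_width: 0.0231
```

Emit:
{"name": "apply_moves", "arguments": {"increments": [{"linear": [0, 0, -0.08], "rot": [0, 0, 0], "fingers": 0}, {"linear": [0, 0, -0.15], "rot": [0, 0, 0], "fingers": 0}]}}

```text
t: 14.75
position: [0.5276, -0.0071, 0.2191]
orientation: [3.142, 0.0, 1.979]
contact_force: [0.1, -2.5, -6.4]
gripper_width: 0.0229
```

Emit:
{"name": "apply_moves", "arguments": {"increments": [{"linear": [0, 0, -0.08], "rot": [0, 0, 0], "fingers": 0}, {"linear": [0, 0, -0.15], "rot": [0, 0, 0], "fingers": 0}]}}

```text
t: 14.95
position: [0.5276, -0.0071, 0.2205]
orientation: [-3.141, 0.0, 1.979]
contact_force: [-0.5, -2.1, -5.5]
gripper_width: 0.023
```

Emit:
{"name": "apply_moves", "arguments": {"increments": [{"linear": [0, 0, -0.08], "rot": [0, 0, 0], "fingers": 0}, {"linear": [0, 0, -0.15], "rot": [0, 0, 0], "fingers": 0}]}}

```text
t: 15.15
position: [0.5275, -0.0071, 0.222]
orientation: [-3.141, 0.0, 1.979]
contact_force: [0.4, -1.5, -9.2]
gripper_width: 0.023
```

Emit:
{"name": "apply_moves", "arguments": {"increments": [{"linear": [0, 0, -0.08], "rot": [0, 0, 0], "fingers": 0}, {"linear": [0, 0, -0.15], "rot": [0, 0, 0], "fingers": 0}]}}

```text
t: 15.35
position: [0.5275, -0.0071, 0.2233]
orientation: [-3.141, -0.0, 1.979]
contact_force: [2.0, -2.9, -15.3]
gripper_width: 0.0227
```

Emit:
{"name": "apply_moves", "arguments": {"increments": [{"linear": [0, 0, -0.08], "rot": [0, 0, 0], "fingers": 0}, {"linear": [0, 0, -0.15], "rot": [0, 0, 0], "fingers": 0}]}}

```text
t: 15.55
position: [0.5275, -0.0071, 0.2249]
orientation: [-3.141, 0.0, 1.979]
contact_force: [3.0, -2.5, -16.4]
gripper_width: 0.0227
```

Emit:
{"name": "apply_moves", "arguments": {"increments": [{"linear": [0, 0, -0.08], "rot": [0, 0, 0], "fingers": 0}, {"linear": [0, 0, -0.15], "rot": [0, 0, 0], "fingers": 0}]}}

```text
t: 15.75
position: [0.5275, -0.0071, 0.2264]
orientation: [-3.141, -0.0, 1.979]
contact_force: [3.2, -3.0, -16.6]
gripper_width: 0.0233
```

Emit:
{"name": "apply_moves", "arguments": {"increments": [{"linear": [0, 0, -0.08], "rot": [0, 0, 0], "fingers": 0}, {"linear": [0, 0, -0.15], "rot": [0, 0, 0], "fingers": 0}]}}

```text
t: 15.95
position: [0.5276, -0.0071, 0.2281]
orientation: [-3.142, 0.0, 1.979]
contact_force: [0.1, -2.4, -3.9]
gripper_width: 0.0228
```

Emit:
{"name": "apply_moves", "arguments": {"increments": [{"linear": [0, 0, -0.08], "rot": [0, 0, 0], "fingers": 0}, {"linear": [0, 0, -0.15], "rot": [0, 0, 0], "fingers": 0}]}}

```text
t: 16.15
position: [0.5276, -0.0071, 0.2299]
orientation: [3.141, 0.0, 1.979]
contact_force: [-0.6, -1.3, -4.0]
gripper_width: 0.0228
```

Emit:
{"name": "apply_moves", "arguments": {"increments": [{"linear": [0, 0, -0.08], "rot": [0, 0, 0], "fingers": 0}, {"linear": [0, 0, -0.15], "rot": [0, 0, 0], "fingers": 0}]}}

```text
t: 16.35
position: [0.5276, -0.0071, 0.2313]
orientation: [3.141, 0.0, 1.979]
contact_force: [-0.6, -2.2, -6.1]
gripper_width: 0.0231
```

Emit:
{"name": "apply_moves", "arguments": {"increments": [{"linear": [0, 0, -0.08], "rot": [0, 0, 0], "fingers": 0}, {"linear": [0, 0, -0.15], "rot": [0, 0, 0], "fingers": 0}]}}

```text
t: 16.55
position: [0.5276, -0.0071, 0.2325]
orientation: [-3.142, 0.0, 1.979]
contact_force: [-0.7, -1.5, -6.9]
gripper_width: 0.0228
```

Emit:
{"name": "apply_moves", "arguments": {"increments": [{"linear": [0, 0, -0.08], "rot": [0, 0, 0], "fingers": 0}, {"linear": [0, 0, -0.15], "rot": [0, 0, 0], "fingers": 0}]}}

```text
t: 16.75
position: [0.5276, -0.0071, 0.234]
orientation: [-3.142, 0.0, 1.979]
contact_force: [-0.1, -2.5, -5.7]
gripper_width: 0.0231
```

Emit:
{"name": "apply_moves", "arguments": {"increments": [{"linear": [0, 0, 0.05], "rot": [0, 0, 0], "fingers": 0}, {"linear": [0, 0, 0.1], "rot": [0, 0, 0], "fingers": 0}]}}

```text
t: 16.95
position: [0.5276, -0.0071, 0.2331]
orientation: [3.141, 0.0, 1.979]
contact_force: [-1.3, -1.3, -2.6]
gripper_width: 0.0231
```

Emit:
{"name": "apply_moves", "arguments": {"increments": [{"linear": [0, 0, 0.05], "rot": [0, 0, 0], "fingers": 0}, {"linear": [0, 0, 0.1], "rot": [0, 0, 0], "fingers": 0}]}}

```text
t: 17.15
position: [0.5276, -0.0072, 0.232]
orientation: [-3.142, 0.0, 1.979]
contact_force: [-2.9, -2.5, -2.2]
gripper_width: 0.0227
```

Emit:
{"name": "apply_moves", "arguments": {"increments": [{"linear": [0, 0, 0.05], "rot": [0, 0, 0], "fingers": 0}, {"linear": [0, 0, 0.1], "rot": [0, 0, 0], "fingers": 0}]}}

```text
t: 17.35
position: [0.5276, -0.0071, 0.2309]
orientation: [3.142, 0.0, 1.979]
contact_force: [-0.3, -2.0, -0.9]
gripper_width: 0.0226
```

Emit:
{"name": "apply_moves", "arguments": {"increments": [{"linear": [0, 0, 0], "rot": [0, 0, 0], "fingers": 0.6}, {"linear": [0, 0, 0], "rot": [0, 0, 0], "fingers": 0.6}, {"linear": [0, 0, 0], "rot": [0, 0, 0], "fingers": 0.6}, {"linear": [0, 0, -0.5], "rot": [0, 0, 0], "fingers": 0.6}, {"linear": [0, 0, -2], "rot": [0, 0, 0], "fingers": 0.6}, {"linear": [0, 0, -4], "rot": [0, 0, 0], "fingers": 0.6}, {"linear": [0, 0, -6], "rot": [0, 0, 0], "fingers": 0.6}, {"linear": [0, 0, -8], "rot": [0, 0, 0], "fingers": 0.6}, {"linear": [0, 0, -9], "rot": [0, 0, 0], "fingers": 0.6}, {"linear": [0, 0, -9], "rot": [0, 0, 0], "fingers": 0.6}]}}

```text
t: 18.35
position: [0.528, -0.0071, 0.3223]
orientation: [3.139, 0.001, 1.979]
contact_force: [0.5, -0.2, 0.2]
gripper_width: 0.0512
```

Emit:
{"name": "apply_moves", "arguments": {"increments": [{"linear": [0, 0, 0], "rot": [0, 0, 0], "fingers": 0}, {"linear": [0, 0, 0], "rot": [0, 0, 0], "fingers": 0}, {"linear": [0, 0, 0], "rot": [0, 0, 0], "fingers": 0}, {"linear": [0, 0, 0], "rot": [0, 0, 0], "fingers": 0}, {"linear": [0, 0, 0], "rot": [0, 0, 0], "fingers": 0}]}}

```text
t: 18.85
position: [0.5275, -0.0071, 0.3208]
orientation: [-3.141, -0.0, 1.979]
contact_force: [0.9, -0.5, -0.8]
gripper_width: 0.0
```

```bash
python3 - <<'E'
from h import *
s=arm.state();print(s['position'],s['orientation'],s['contact_force'],s['gripper_width'])
a=arm.camera('wrist');cv2.imwrite('pics/w7.png',a)
E
```

```text
[ 0.52751999 -0.00709692  0.3208261 ] [-3.14127181e+00 -3.80116521e-05  1.97872988e+00] [ 0.88028968 -0.51571926 -0.78383112] 3.801869668830193e-05
```

View pics/w7.png

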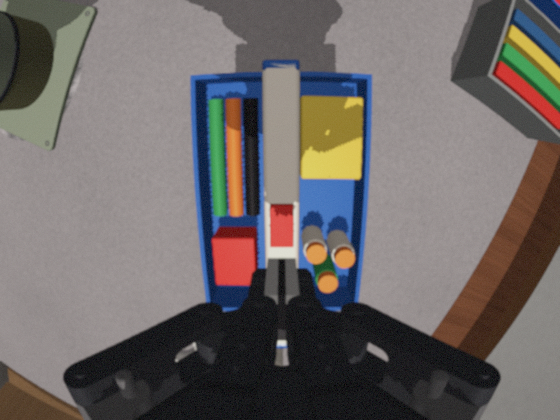

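```bash
python3 - <<'E'
from h import *
s=arm.state();P,O=s['position'],s['orientation'];A=R.from_euler('xyz',O)
for z in(.27,.28,.2875,.295):
    p=wpix([282,226],P,O,z);print(z,p.round(4),(A.inv().apply(p-P)*100).round(2),'w',np.linalg.norm(wpix([265.5,180],P,O,z)-wpix([298.5,180],P,O,z)).round(4),'L',np.linalg.norm(wpix([282,203.5],P,O,z)-wpix([282,247.5],P,O,z)).round(4))
w6=np.array([.5276,-.0072,.1677]);o6=[3.141,0,1.979]
for z in(.215,.22,.226): print(z,(A.inv().apply(wpix([282,294.5],w6,o6,z)-w6)*100).round(2),np.linalg.norm(wpix([250,230],w6,o6,z)-wpix([312,230],w6,o6,z)))
E
```

```text
0.27 [ 0.5283 -0.0111  0.27  ] [-0.39 -0.09  5.08] w 0.0234 L 0.0344
0.28 [ 0.5269 -0.0079  0.28  ] [-0.04 -0.09  4.08] w 0.0224 L 0.0329
0.2875 [ 0.5258 -0.0055  0.2875] [ 0.22 -0.09  3.33] w 0.0216 L 0.0318
0.295 [ 0.5248 -0.0031  0.295 ] [ 0.48 -0.09  2.58] w 0.0208 L 0.0306
0.215 [-0.3  -0.11 -4.73] 0.02612989763420227
0.22 [ 0.   -0.11 -5.23] 0.025113093974720602
0.226 [ 0.37 -0.11 -5.83] 0.023892929583342458
```

Emit:
{"name": "apply_moves", "arguments": {"increments": [{"linear": [0.1, -0.05, 2], "rot": [0, 0, 0], "fingers": 0}, {"linear": [0.1, -0.05, 3.5], "rot": [0, 0, 0], "fingers": 0}, {"linear": [0.1, -0.05, 4.5], "rot": [0, 0, 0], "fingers": 0}, {"linear": [0.1, -0.05, 5], "rot": [0, 0, 0], "fingers": 0}, {"linear": [0.1, -0.05, 5.2], "rot": [0, 0, 0], "fingers": 0}, {"linear": [0.1, -0.05, 5.2], "rot": [0, 0, 0], "fingers": 0}, {"linear": [0.1, -0.05, 5.2], "rot": [0, 0, 0], "fingers": 0}]}}

```text
t: 19.6
position: [0.5269, -0.0064, 0.2694]
orientation: [3.141, 0.0, 1.979]
contact_force: [0.2, 0.6, -0.7]
gripper_width: 0.0
```

Emit:
{"name": "apply_moves", "arguments": {"increments": [{"linear": [0, 0, 0.06], "rot": [0, 0, 0], "fingers": 0}, {"linear": [0, 0, 0.12], "rot": [0, 0, 0], "fingers": 0}]}}

```text
t: 19.8
position: [0.5268, -0.0064, 0.268]
orientation: [3.141, 0.0, 1.979]
contact_force: [-0.0, -0.0, 0.4]
gripper_width: -0.0003
```

Emit:
{"name": "apply_moves", "arguments": {"increments": [{"linear": [0, 0, 0.06], "rot": [0, 0, 0], "fingers": 0}, {"linear": [0, 0, 0.12], "rot": [0, 0, 0], "fingers": 0}]}}

```text
t: 20.0
position: [0.5267, -0.0064, 0.2666]
orientation: [3.142, 0.0, 1.979]
contact_force: [-0.3, -0.5, 0.5]
gripper_width: 0.0001
```

Emit:
{"name": "apply_moves", "arguments": {"increments": [{"linear": [0, 0, 0.06], "rot": [0, 0, 0], "fingers": 0}, {"linear": [0, 0, 0.12], "rot": [0, 0, 0], "fingers": 0}]}}

```text
t: 20.2
position: [0.5267, -0.0064, 0.2653]
orientation: [-3.142, 0.0, 1.979]
contact_force: [-0.2, -0.6, -0.1]
gripper_width: 0.0001
```

Emit:
{"name": "apply_moves", "arguments": {"increments": [{"linear": [0, 0, 0.2], "rot": [0, 0, 0], "fingers": 0}, {"linear": [0, 0, 0.4], "rot": [0, 0, 0], "fingers": 0}, {"linear": [0, 0, 0.5], "rot": [0, 0, 0], "fingers": 0}, {"linear": [0, 0, 0.5], "rot": [0, 0, 0], "fingers": 0}]}}

```text
t: 20.6
position: [0.5266, -0.0064, 0.2602]
orientation: [-3.141, -0.0, 1.979]
contact_force: [-0.4, 0.6, -0.3]
gripper_width: 0.0001
```

Emit:
{"name": "apply_moves", "arguments": {"increments": [{"linear": [0, 0, 0.05], "rot": [0, 0, 0], "fingers": 0}, {"linear": [0, 0, 0.1], "rot": [0, 0, 0], "fingers": 0}]}}

```text
t: 20.8
position: [0.5267, -0.0064, 0.2594]
orientation: [3.142, 0.0, 1.979]
contact_force: [0.5, -0.3, 0.6]
gripper_width: 0.0
```

Emit:
{"name": "apply_moves", "arguments": {"increments": [{"linear": [0, 0, 0.05], "rot": [0, 0, 0], "fingers": 0}, {"linear": [0, 0, 0.1], "rot": [0, 0, 0], "fingers": 0}]}}

```text
t: 21.0
position: [0.5267, -0.0064, 0.2584]
orientation: [3.142, 0.0, 1.979]
contact_force: [-1.4, -0.2, 2.8]
gripper_width: 0.0003
```

Emit:
{"name": "apply_moves", "arguments": {"increments": [{"linear": [0, 0, 0.03], "rot": [0, 0, 0], "fingers": 0}, {"linear": [0, 0, 0.03], "rot": [0, 0, 0], "fingers": 0}]}}

```text
t: 21.2
position: [0.5267, -0.0064, 0.2582]
orientation: [3.141, 0.0, 1.979]
contact_force: [-1.0, 0.2, 3.8]
gripper_width: 0.0003
```

Emit:
{"name": "apply_moves", "arguments": {"increments": [{"linear": [0, 0, 0.04], "rot": [0, 0, 0], "fingers": 0}, {"linear": [0, 0, 0.04], "rot": [0, 0, 0], "fingers": 0}]}}

```text
t: 21.4
position: [0.5268, -0.0064, 0.2578]
orientation: [3.141, 0.0, 1.979]
contact_force: [-1.2, 0.1, 6.1]
gripper_width: -0.0001
```

Emit:
{"name": "apply_moves", "arguments": {"increments": [{"linear": [0, 0, 0.04], "rot": [0, 0, 0], "fingers": 0}, {"linear": [0, 0, 0.04], "rot": [0, 0, 0], "fingers": 0}]}}

```text
t: 21.6
position: [0.5268, -0.0064, 0.2575]
orientation: [3.141, 0.0, 1.979]
contact_force: [-1.2, 0.8, 6.5]
gripper_width: -0.0001
```

Emit:
{"name": "apply_moves", "arguments": {"increments": [{"linear": [0, 0, 0.05], "rot": [0, 0, 0], "fingers": 0}, {"linear": [0, 0, 0.08], "rot": [0, 0, 0], "fingers": 0}, {"linear": [0, 0, 0.08], "rot": [0, 0, 0], "fingers": 0}]}}

```text
t: 21.9
position: [0.5268, -0.0064, 0.2568]
orientation: [3.141, 0.0, 1.979]
contact_force: [-2.9, 0.5, 10.2]
gripper_width: 0.0001
```

Emit:
{"name": "apply_moves", "arguments": {"increments": [{"linear": [0, 0, 0.04], "rot": [0, 0, 0], "fingers": 0}, {"linear": [0, 0, 0.04], "rot": [0, 0, 0], "fingers": 0}]}}

```text
t: 22.1
position: [0.5268, -0.0064, 0.2566]
orientation: [3.141, 0.0, 1.979]
contact_force: [-3.4, 0.8, 12.5]
gripper_width: -0.0003
```

Emit:
{"name": "apply_moves", "arguments": {"increments": [{"linear": [0, 0, 0.06], "rot": [0, 0, 0], "fingers": 0}, {"linear": [0, 0, 0.06], "rot": [0, 0, 0], "fingers": 0}, {"linear": [0, 0, 0.06], "rot": [0, 0, 0], "fingers": 0}]}}

```text
t: 22.4
position: [0.5269, -0.0064, 0.2563]
orientation: [3.14, 0.0, 1.979]
contact_force: [-5.6, 0.6, 18.9]
gripper_width: -0.0005
```

Emit:
{"name": "apply_moves", "arguments": {"increments": [{"linear": [0, 0, 0], "rot": [0, 0, 0], "fingers": 0}, {"linear": [0, 0, 0], "rot": [0, 0, 0], "fingers": 0}, {"linear": [0, 0, 0], "rot": [0, 0, 0], "fingers": 0}, {"linear": [0, 0, 0], "rot": [0, 0, 0], "fingers": 0}, {"linear": [0, 0, 0], "rot": [0, 0, 0], "fingers": 0}, {"linear": [0, 0, 0], "rot": [0, 0, 0], "fingers": 0}, {"linear": [0, 0, 0], "rot": [0, 0, 0], "fingers": 0}, {"linear": [0, 0, 0], "rot": [0, 0, 0], "fingers": 0}, {"linear": [0, 0, 0], "rot": [0, 0, 0], "fingers": 0}, {"linear": [0, 0, 0], "rot": [0, 0, 0], "fingers": 0}]}}

```text
t: 23.4
position: [0.5269, -0.0064, 0.2563]
orientation: [3.14, 0.0, 1.979]
contact_force: [-4.5, 1.1, 18.3]
gripper_width: 0.0
```

Emit:
{"name": "apply_moves", "arguments": {"increments": [{"linear": [0, 0, -0.04], "rot": [0, 0, 0], "fingers": 0}, {"linear": [0, 0, -0.04], "rot": [0, 0, 0], "fingers": 0}, {"linear": [0, 0, -0.04], "rot": [0, 0, 0], "fingers": 0}, {"linear": [0, 0, -0.04], "rot": [0, 0, 0], "fingers": 0}, {"linear": [0, 0, -0.04], "rot": [0, 0, 0], "fingers": 0}, {"linear": [0, 0, -0.04], "rot": [0, 0, 0], "fingers": 0}, {"linear": [0, 0, -0.04], "rot": [0, 0, 0], "fingers": 0}]}}

```text
t: 24.1
position: [0.5269, -0.0064, 0.2566]
orientation: [3.141, 0.0, 1.979]
contact_force: [-3.4, 1.1, 15.8]
gripper_width: -0.0005
```

```bash
python3 - <<'E'
from h import *
a=arm.camera('scene');cv2.imwrite('pics/s8.png',cv2.resize(a[120:280,210:370],None,fx=3.75,fy=3.75,interpolation=2))
E
```

```text
(no output)
```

View pics/s8.png

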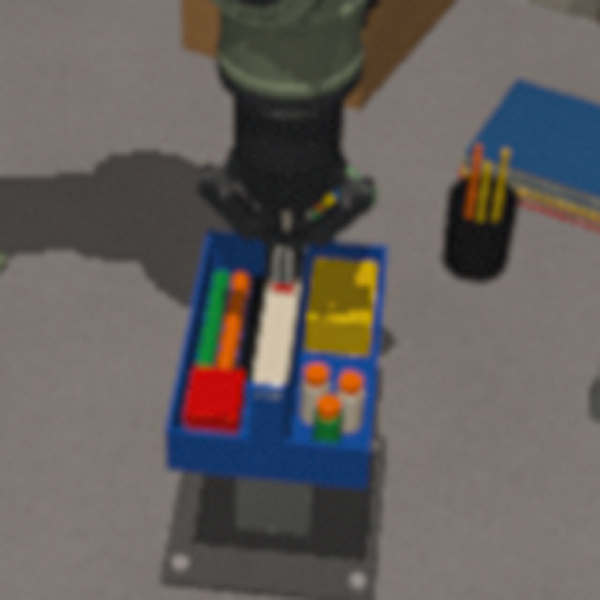

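Emit:
{"name": "apply_moves", "arguments": {"increments": [{"linear": [0, 0, -0.5], "rot": [0, 0, 0], "fingers": 0}, {"linear": [0, 0, -2], "rot": [0, 0, 0], "fingers": 0}, {"linear": [0, 0, -5], "rot": [0, 0, 0], "fingers": 0}, {"linear": [0, 0, -8], "rot": [0, 0, 0], "fingers": 0}, {"linear": [0, 0, -10], "rot": [0, 0, 0], "fingers": 0}, {"linear": [0, 0, -10], "rot": [0, 0, 0], "fingers": 0}, {"linear": [0, 0, -10], "rot": [0, 0, 0], "fingers": 0}]}}

```text
t: 24.85
position: [0.5266, -0.0063, 0.3554]
orientation: [-3.141, -0.0, 1.979]
contact_force: [-0.4, 0.1, -0.2]
gripper_width: -0.0
```

```bash
python3 - <<'E'
from h import *
a=arm.camera('scene');b=arm.camera('wrist');s=arm.state()
cv2.imwrite('pics/s9.png',np.hstack([cv2.resize(a[150:270,230:340],None,fx=3.5,fy=3.5,interpolation=2),cv2.resize(b,(400,420))]))
print(s['contact_force'],s['position'])
for n in('pad','handle','tooth4','caddy_floor','pencil_cup_mid','glue_mid'):print(n,[(x['at'],x['confidence']) for x in arm.place_of(n,'scene')[:1]])
# expected scene pixel of the pad origin by height
c=arm.get_calibration('scene')
for z in (.265,.28,.295):
    q=R.from_euler('xyz',c['rotation']).inv().apply(np.array([.5268,-.0065,z])-c['eye']);print(z,c['cx']-c['fx']*q[0]/q[2],c['cy']+c['fy']*q[1]/q[2])
E
```

```text
[-0.17635194  0.31848936  0.97785421] [ 0.52642154 -0.00632326  0.35502444]
pad [([285.0, 195.4], 0.66)]
handle [([284.8, 196.1], 0.83)]
tooth4 []
caddy_floor [([284.7, 217.6], 0.75)]
pencil_cup_mid [([334.8, 178.8], 0.95)]
glue_mid []
0.265 285.3785187470468 199.27953910406225
0.28 285.4896947098959 195.48106465134728
0.295 285.602992340283 191.6101006088528
```

View pics/s9.png

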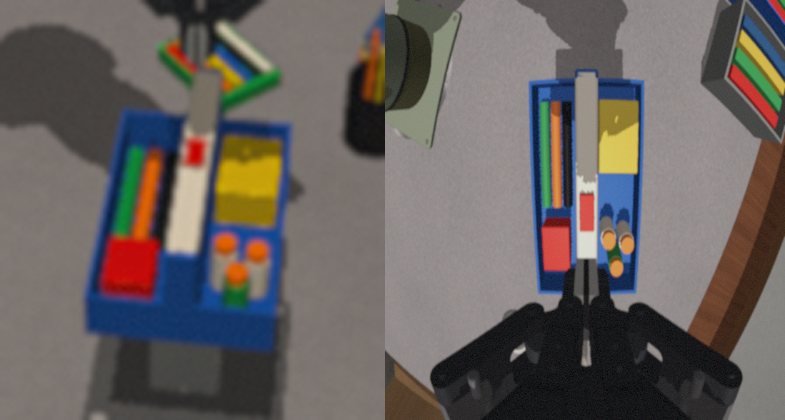

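The pad shows in the scene image at row 195.4, which puts its underside at about z 0.28. That fits a rise of about 63 mm, and nothing is touching the robot.

```bash
python3 -c "
from rig import arm
print(arm.sign_off())"
```

```text
the job is handed in; nothing more can be done
None
```

The caddy is up on its fourth notch and locked, and I handed the job in at about 25 s with the arm clear of everything.

- **Lift:** I gripped the middle of the handle bar and pulled straight up in 1.5 mm steps. I felt four climbs to 16–18 N, each followed by a drop, at tool heights of about 0.186, 0.198, 0.216 and 0.227 m. I went about 7 mm past the fourth drop, before any fifth climb showed, then eased the caddy back down and let go.
- **Press test:** I pushed on the red pad with the shut fingertips. The readings reached 18.9 N, held near 18 N for 1 s, then 15.8 N. The pad height stayed steady, so it is locked.
- **Last checks:** The force was near zero after I backed off. The camera put the pad's underside at z of about 0.28 m, which matches the roughly 63 mm lift.

**What went wrong or could not be confirmed:**
- My first grasp closed on nothing, because the fingertips sat about 3 cm higher than the reported tool position suggested. Going about 29 mm lower fixed it.
- The painted fourth tooth was never visible to the cameras, so the click count rests on the force readings and the lift height.
- In the last scene picture only the pencil cup was detected again; the glue bottle was not. I did not check the positions of the glue bottle, tape, stapler or notebooks at the end. The arm worked well away from all of them.

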